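Fold the ratchet-propped bench board flat

ROBOT

A 7-joint arm with a two-finger parallel gripper is mounted at the origin on the work surface. World frame = base frame: x ahead of the robot, y to its left, z up, the work surface at z = 0. Lengths are in mm, angles in rad, forces in N, time in s.
With the tool pointing down it reaches from about 400 to 850 mm from the base axis. Payload 4.5 kg.
Tool frame: the origin (TCP) lies at the very end of the fingers, on their centre line; the grasp point (between the pads) lies bot.tcp_to_grasp behind it (bot.tcp_to_grasp is the distance from the TCP to the grasp point, in mm); z points along the fingers, y is the direction in which the jaws open and shut (so a half turn about z gives the same grasp; the last joint's range is limited). The gripper opens to 85 mm and grips with 20 to 120 N. Pads are 22 mm wide; open, the fingers measure 114 mm over their backs; the gripper's body (76 mm by 85 mm) begins 54 mm behind the grasp point. The pads swing forward as they close: fully open they stand 13 mm farther back than shut.
Start: joints at [1.374, 0.689, -0.195, 1.565, 0.157, 0.902, -0.215], TCP at [143.001, -608.445, 231.317] pointing down, gripper open.
Joint ranges: [-3.01, 3.01], [-0.46, 2.08], [-1.47, 1.51], [0.13, 2.56], [-1, 4.14], [0.04, 2.09], [-2.66, 2.66]. Speed limits (rad/s): [2.57, 2.57, 3.14, 3.14, 3.14, 3.14, 3.14].

INTERFACE

Orientations are given as a rotation vector (axis times angle).
In Python, from bench import state, optics, order, bot gives the robot as it stands.
- The arm moves only by the shell command python3 -m handwheel 'ROWS' [FORCE]. ROWS is JSON, a list of rows, each an object of numbers: "claw": the opening in per cent of the stroke, from 0 (shut) to 100 (fully open); "x", "y", "z": the shift along the world's x, y, z in m; "wx", "wy", "wz": the turn, a rotation vector about the world's x, y, z in rad. In form: [{"claw": .., "x": .., "y": .., "z": .., "wx": .., "wy": .., "wz": ..}, ...]. A call has 1 to 20 rows; each row shifts and turns the commanded pose from where the row before left it; what a row does not reach is not made up. A row lasts 1/10 s, in which the tool goes at most 50 mm and 8.59 degrees, less where a joint would pass 70% of its speed; a pose out of reach is approached as far as the arm can. A call with a gripper value outside its range is refused whole. The fingers move at their own pace and stop on an object; FORCE is the grip in N (left out, the last holds). Time passes only in rows, so rows that do not move let the fingers close. It gives the time, the measured TCP pose, the force and the opening at its end, in the units of the state.
- state(): the state, without advancing time (a new reading comes with each control period).
- optics.camera(name): name is "scene" or "side" or "wrist"; returns (picture, depth): 420x560x3 uint8, blue, green, red; 420x560 float32, mm along the optical axis (not along the pixel's ray), 0 where there is no reading.
- optics.camera_model(name): a dict with "K" (3x3 intrinsics, pixels), "rvec" (rotation vector, rad) and "tvec" (3), from world to camera coordinates, as OpenCV has them. Camera axes: x right, y down, z forward; pixel columns grow to the right and rows downward; lengths in mm; the calibration is good to about 2 mm. A picture is of the moment at which its call begins: read the wrist's pose just before it. camera_model takes no time and is no camera call; for the wrist camera it gives the pose at the moment of the call.
- order.close_job(): hands the job in, once; it reports no verdict.
The state is a dict: "time_s": time; "joints": joint angles; "joint_velocities": joint speeds; "tau": joint torques, N m; "tcp_pos": TCP position; "tool_rot": TCP orientation; "force": force on the tool from outside, world axes, zero at the start; "torque": the same for the moment, N m; "finger_gap": opening from 0.0 (shut) to 1.0 (fully open).
Only numpy, scipy, OpenCV 4.12 (cv2) and the standard library are available. Lean on these libraries where they do the work, as an engineer would, in place of code of your own. Each camera call takes 0.05 s, during which the arm holds its last target.

TASK

Fold the sloping bench board down flat on its frame. Its ratchet will not let it go down, so take it by its wooden bar, raise it through its notches and ease it on up against the springy stop until the pawl is thrown over, then lower it in hand until it lies fully down and let go. Do not force it against the stop (keep the extra pull at the bar under about 18 N), lower it slowly without letting it drop, and leave the other things on the bench alone.

Things in the scene. Friction and masses are not known exactly. Their poses are not given: they have to be found in the camera images.
- hinge (a point): Centre of the hinge line of the bench board, 125 mm above the bench, on the fixed plywood frame (foot 235 x 310 mm). Axes of the frame: z up, y along the hinge line, x level from the hinge towards the free edge, where the bar is when the board lies flat. Raised, the free edge swings up about this line and back over the hinge.
- board (a joint): Angle of the board above flat, rad: 0 = flat on the frame, growing as the free edge rises. Plywood 165 x 220 x 15 mm with a low ledge near the hinge, 0.75 kg with fittings (differs by a fifth); lightly damped hinge (0.2 N m s/rad): let go with the pawl off, it falls and reaches 2 rad/s or more. Notches hold it at 0.19, 0.34, 0.48 and 0.63; it starts on the lowest (or settles on it at once).
- pawl_foot (a point): Fixed pivot, low on the frame, of the steel pawl, a strut 67 mm long that leans by its own weight against the toothed sector; it clicks past teeth as the board rises and props it against going down. Thrown over, it falls in 0.3 s the other way (towards frame +x), clear of the teeth, and stays: the board can then be lowered fully. Not thrown fully, it falls back and catches the board at 0.63.
- sector_hub (a point): Point on the hinge line, 124 mm to the +y side, in the toothed steel sector that turns with the board. Below it the board also carries an adjustable pin and a sprung rubber buffer. Their setting differs every time and is not given: the buffer meets the stop at some board angle between 0.91 and 1.23 rad.
- stop: Fixed steel stop, 30 x 12 x 12 mm, on the frame's +y side, met by the sprung buffer under the board. From touch the board moves on against about 37 N m/rad (3 N per degree at the bar, a steady rise of force). About 3 degrees on, at 7 to 10 N extra at the bar, the pin throws the pawl over. The stop must not be pressed with over 38 N (18.5 N extra at the bar). Origin 6 mm from its middle.
- bar (a point): Middle of the wooden bar on the board's free edge: round, 14 mm diameter, along y, fixed in two flat steel arms 98 mm apart, 210 mm from the hinge line and level with it when flat; 48 mm free between bar and board edge for a finger. Axes turn with the board: x from hinge to bar, y along the bar, z out of the upper face. It may turn between fingers.
- gouge: Bystander: wood-turning gouge lying on the bench, 270 mm long, 30 mm thick, wooden handle; origin under its middle. Leave alone.
- mallet: Bystander: wooden mallet lying on the bench, head 65 x 120 x 75 mm, handle 165 mm, origin under the handle's end by the head. Leave alone.
- spindle: Bystander: turned wooden spindle 230 mm long, 42 mm thick, lying on the bench beyond the frame, along its y; origin under its middle. Leave alone.

How it is judged (in metres and radians):
On the way:
1. the board is raised past the top notch (above 0.77 rad) (value of joint board above 0.77 rad), for 0.1 s.
At the end, for the whole second after the job is handed in: the board lies fully down on its frame (within 0.03 rad of flat) and is at rest (value of joint board below 0.03 rad and velocity of joint board between -0.05 and 0.05 rad/s); the robot touches nothing.
It fails at once if the stop is pressed with more than 38 N (the board forced against it) (contact force between stop and anything else above 38 N).
It fails at once if the board drops: it comes down faster than 1.3 rad/s in its last 0.15 rad (value of joint board below 0.15 rad and velocity of joint board below -1.3 rad/s).
It fails at once if a bystander is moved more than 30 mm (distance of any of gouge, mallet, spindle from where it was at the start of the episode above 0.03 m).
It also fails if it takes over 72 s, if anything falls off the work surface, if the arm or the gripper's body presses on something with over 40 N, if the wrist force passes 120 N, or if a joint passes its speed limit or range.

## Working session

There is one attempt and no reset: what is moved stays moved. The work goes in short steps, Python scripts to look and compute and a shell command to move; the robot and the scene stay as the last step left them, time stands still between calls to the robot, and variables do not carry over. Pictures are saved under pics/ and viewed, and the job is handed in when it is done.

```bash
ls; mkdir -p pics; python3 - <<'E'
from bench import state, optics, order, bot
import cv2,numpy as np
print(state()); print(bot.tcp_to_grasp)
for n in ["scene","side","wrist"]:
    m=optics.camera_model(n);p,d=optics.camera(n)
    R=cv2.Rodrigues(np.array(m["rvec"],float))[0];print(n,m["K"],(-R.T@np.array(m["tvec"]).ravel()).round(),R[2].round(2))
    cv2.imwrite(f"pics/{n}0.png",p);np.save(f"pics/{n}0.npy",d)
E
```

```text
pics
{'time_s': 0.0, 'joints': array([ 1.37378691,  0.69000224, -0.194516  ,  1.56638438,  0.15733039,
        0.90246811, -0.2150939 ]), 'joint_velocities': array([ 2.55849298e-04,  5.13504268e-04,  1.52639579e-04,  7.72974336e-04,
       -1.09721839e-03,  8.21452614e-04, -1.64738249e-05]), 'tau': array([ 4.28531566e-04, -5.39611495e+01, -1.26658134e+00, -1.58542550e+01,
        9.05180583e-03,  9.46260814e-03, -9.07564242e-06]), 'tcp_pos': array([ 142.77213055, -607.79560796,  230.46195242]), 'tool_rot': array([-3.11885641e+00, -3.61720274e-01,  5.75641908e-04]), 'force': array([-0.25264301, -1.65605845, -0.09399365]), 'torque': array([-0.01476636, -0.00847423, -0.00659132]), 'finger_gap': 0.9986376701648322}
18.700000000000003
scene [[463.17651121   0.         280.93900418]
 [  0.         463.17651121 211.94368604]
 [  0.           0.           1.        ]] [1180.  391.  999.] [-0.52 -0.31 -0.8 ]
side [[412.5846968    0.         278.09364418]
 [  0.         412.5846968  209.11525749]
 [  0.           0.           1.        ]] [ 519. -746.  860.] [ 0.09  0.71 -0.69]
wrist [[306.88492596   0.         288.66740707]
 [  0.         306.88492596 208.90229542]
 [  0.           0.           1.        ]] [ 215. -593.  373.] [-0.28 -0.06 -0.96]
```

View pics/scene0.png

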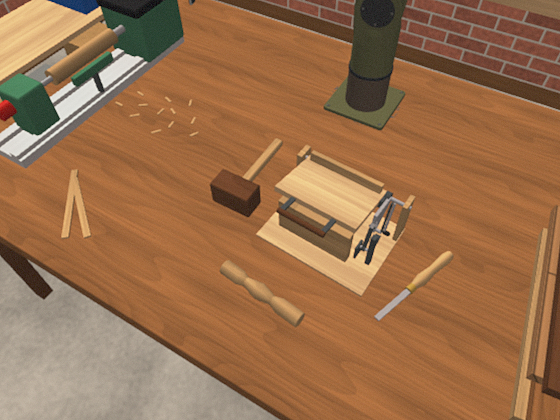

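View pics/side0.png

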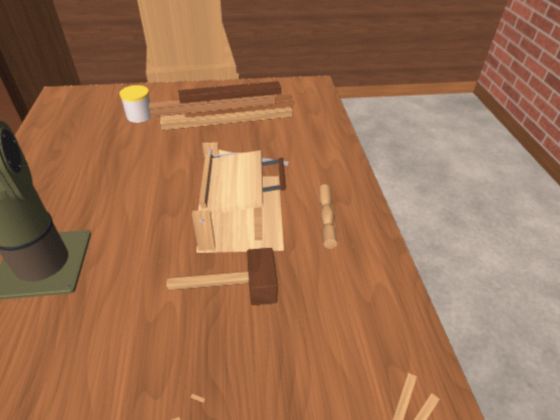

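View pics/wrist0.png

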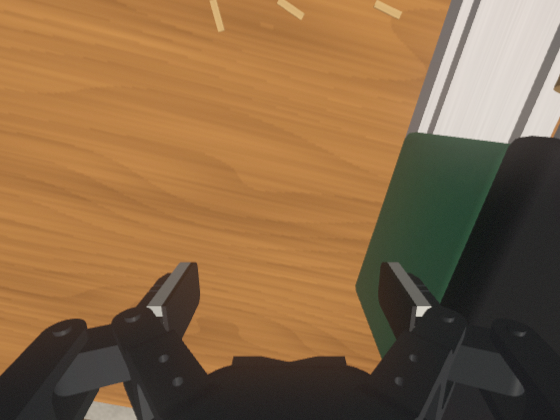

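```bash
cat > h.py <<'E'
from bench import state, optics, order, bot
import cv2,numpy as np
def snap(n,tag):
    m=optics.camera_model(n);p,d=optics.camera(n)
    cv2.imwrite(f"pics/{n}{tag}.png",p);np.save(f"pics/{n}{tag}.npy",d)
    return p,d,m
def pts(d,m,uv):
    K=np.array(m["K"]);R=cv2.Rodrigues(np.array(m["rvec"],float))[0];t=np.array(m["tvec"],float).ravel()
    out=[]
    for u,v in uv:
        z=d[int(v),int(u)]; c=np.array([(u-K[0,2])/K[0,0],(v-K[1,2])/K[1,1],1])*z
        out.append(R.T@(c-t))
    return np.array(out)
def proj(m,P):
    return cv2.projectPoints(np.array(P,float).reshape(-1,3),np.array(m["rvec"],float),np.array(m["tvec"],float),np.array(m["K"]),None)[0].reshape(-1,2)
def crop(p,x0,y0,x1,y1,s,name):
    c=cv2.resize(p[y0:y1,x0:x1],None,fx=s,fy=s,interpolation=cv2.INTER_CUBIC)
    for x in range((x0//20+1)*20,x1,20): cv2.putText(c,str(x),((x-x0)*s,10),0,.35,(0,0,255));cv2.line(c,((x-x0)*s,12),((x-x0)*s,18),(0,0,255))
    for y in range((y0//20+1)*20,y1,20): cv2.putText(c,str(y),(0,(y-y0)*s),0,.35,(0,0,255))
    cv2.imwrite(name,c)
E
python3 - <<'E'
from h import *
p=cv2.imread("pics/scene0.png");crop(p,250,135,430,300,4,"pics/sc0.png")
p=cv2.imread("pics/side0.png");crop(p,185,130,345,265,5,"pics/sd0.png")
E
```

```text
(no output)
```

View pics/sc0.png

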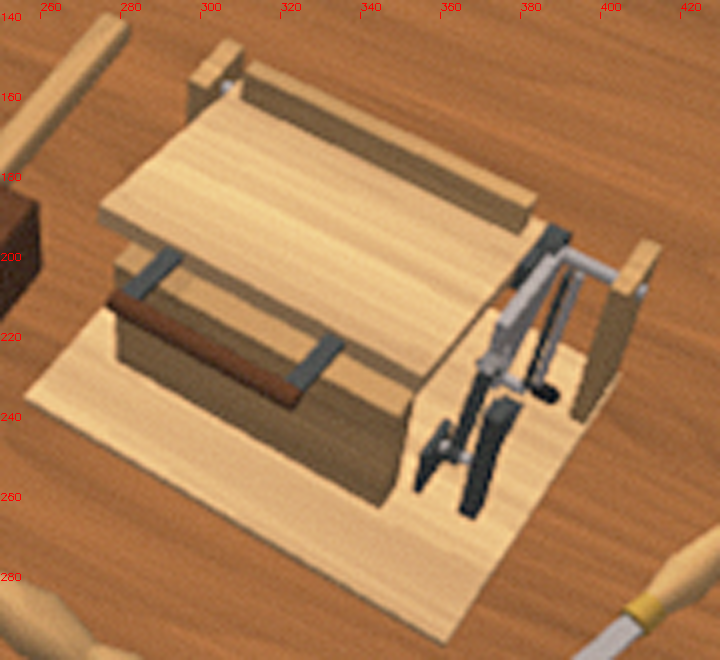

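View pics/sd0.png

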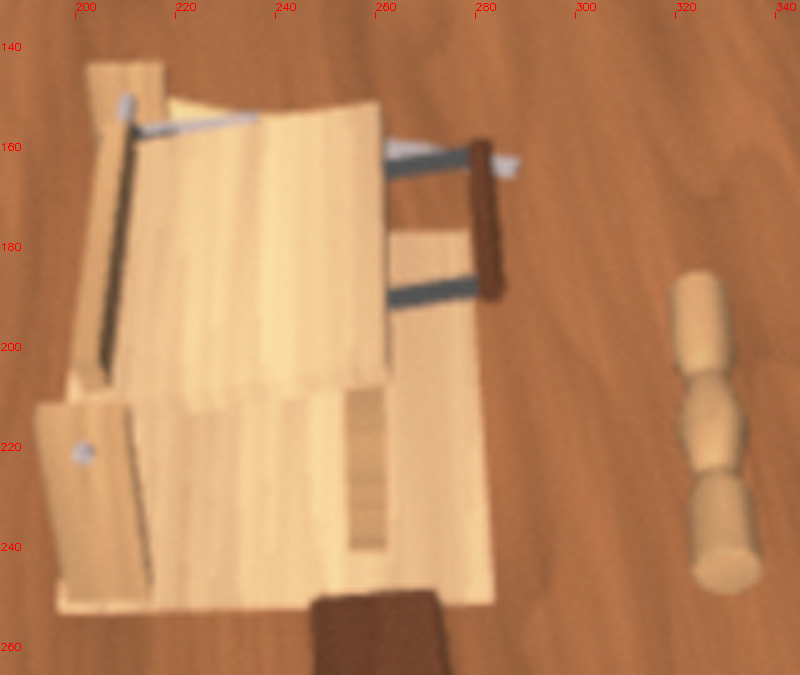

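```bash
python3 - <<'E'
from h import *
ms=optics.camera_model("scene");md=optics.camera_model("side")
ds=np.load("pics/scene0.npy");dd=np.load("pics/side0.npy")
ps=cv2.imread("pics/scene0.png");pd=cv2.imread("pics/side0.png")
def barmask(p,box):
    h=cv2.cvtColor(p,cv2.COLOR_BGR2HSV);x0,y0,x1,y1=box
    return h[y0:y1,x0:x1]
for n,p,d,m,box in (("scene",ps,ds,ms,(274,200,330,240)),("side",pd,dd,md,(278,157,288,192))):
    x0,y0,x1,y1=box
    b=p.astype(int);mk=np.zeros(p.shape[:2],bool)
    mk[y0:y1,x0:x1]=((b[...,2]<125)&(b[...,2]>b[...,0]*1.6))[y0:y1,x0:x1]
    n_,lab,st,_=cv2.connectedComponentsWithStats(mk.astype(np.uint8))
    k=1+np.argmax(st[1:,4]);vv,uu=np.nonzero(lab==k)
    P=pts(d,m,list(zip(uu,vv)));c=np.median(P,0);
    P=P[np.abs(P[:,2]-c[2])<12]
    c=P.mean(0);w,V=np.linalg.eigh(np.cov((P-c).T));s=(P-c)@V[:,2]
    print(n,len(uu),st[k],c.round(1),V[:,2].round(3),s.min().round(),s.max().round(), ((s.max()+s.min())/2*V[:,2]+c).round(1))
print("foot",pts(ds,ms,[(257,234),(361,294),(401,230),(278,213)]).round(1))
print("board edge/corner", pts(ds,ms,[(276,188),(355,230),(310,158),(382,195),(352,228)]).round(1))
print("rod",pts(ds,ms,[(396,199),(410,207),(409,206)]).round(1))
print("side foot",pts(dd,md,[(198,251),(282,249),(276,180)]).round(1), "pin",pts(dd,md,[(202,221),(210,151)]).round(1))
print("front wall top",pts(ds,ms,[(283,203),(352,236),(345,240),(345,255)]).round(1))
print("byst",pts(dd,md,[(328,190),(329,245),(262,275)]).round(1))
E
```

```text
scene 986 [276 202  54  38 986] [584.2  94.5  96.2] [-0.076 -0.997  0.021] -71.0 77.0 [584.   91.8  96.2]
side 152 [278 158   8  32 152] [639.  102.1 167.6] [-0.063 -0.998 -0.013] -70.0 54.0 [639.5 110.2 167.7]
foot [[631.5 -16.9   6.4]
 [652.5 288.2   8.1]
 [440.8 301.   19.9]
 [579.1  16.   59.1]]
board edge/corner [[580.5  12.8 157.2]
 [589.7 224.5 148.4]
 [437.9  27.7 138.8]
 [456.3 234.1 137.1]
 [593.7 218.  156.4]]
rod [[444.2 266.5 129.1]
 [449.8 304.3 128.8]
 [450.3 301.4 131.3]]
side foot [[402.5  -6.5   8.5]
 [628.3 -19.1   4.2]
 [645.  272.8   4.5]] pin [[426.3 -11.9 126.5]
 [445.8 277.7 129. ]]
front wall top [[614.1  52.  161.7]
 [574.6 216.1  99.1]
 [593.7 207.2 100.2]
 [593.9 214.1  40.2]]
byst [[ 792.1  172.4   36.4]
 [ 754.6  -30.7   19.1]
 [ 562.5 -153.8   74.7]]
```

```bash
cat >> h.py <<'E'
def rayz(m,u,v,z):
    K=np.array(m["K"]);R=cv2.Rodrigues(np.array(m["rvec"],float))[0];t=np.array(m["tvec"],float).ravel()
    o=-R.T@t;c=R.T@np.array([(u-K[0,2])/K[0,0],(v-K[1,2])/K[1,1],1]);return o+c*(z-o[2])/c[2]
E
python3 - <<'E'
from h import *
ms=optics.camera_model("scene");md=optics.camera_model("side")
for n,m,uv in(("scene",ms,[(277.5,209),(323.5,235),(300,222)]),("side",md,[(280.7,159.5),(283,188.5)])):
    for u,v in uv: print(n,u,v,rayz(m,u,v,164).round(1))
for n,m,uv in(("scene",ms,[(257,234),(361,295),(404,229)]),("side",md,[(196,252),(282.5,250),(278,177)])):
    for u,v in uv: print(n,u,v,rayz(m,u,v,8).round(1))
E
```

```text
scene 277.5 209 [636.9  51.  164. ]
scene 323.5 235 [647.3 174.2 164. ]
scene 300 222 [642.7 112.9 164. ]
side 280.7 159.5 [644.5 170.  164. ]
side 283 188.5 [635.5  47.4 164. ]
scene 257 234 [632.4 -16.2   8. ]
scene 361 295 [654.8 289.3   8. ]
scene 404 229 [424.8 305.5   8. ]
side 196 252 [397.2  -9.    8. ]
side 282.5 250 [628.7 -25.9   8. ]
side 278 177 [652.6 283.    8. ]
```

```bash
python3 -m handwheel '[{"claw":55,"x":0.025,"y":0.036,"z":0.001,"wz":0.0635},{"x":0.025,"y":0.036,"z":0.001,"wz":0.0635},{"x":0.025,"y":0.036,"z":0.001,"wz":0.0635},{"x":0.025,"y":0.036,"z":0.001,"wz":0.0635},{"x":0.025,"y":0.036,"wz":0.0635},{"x":0.025,"y":0.036,"wz":0.0635},{"x":0.025,"y":0.036,"wz":0.0635},{"x":0.025,"y":0.036,"wz":0.0635},{"x":0.025,"y":0.036,"wz":0.0635},{"x":0.025,"y":0.036,"wz":0.0635},{"x":0.025,"y":0.036,"wz":0.0635},{"x":0.025,"y":0.036,"wz":0.0635},{"x":0.025,"y":0.036,"wz":0.0635},{"x":0.025,"y":0.036,"wz":0.0635},{"x":0.025,"y":0.036,"wz":0.0635},{"x":0.025,"y":0.036,"wz":0.0635},{"x":0.025,"y":0.036,"wz":0.0635},{"x":0.025,"y":0.036,"wz":0.0635},{"x":0.024,"y":0.036,"wz":0.0635},{"x":0.024,"y":0.035,"wz":0.0625}]' 40; python3 -m handwheel '[{"x":0},{"x":0}]'; python3 - <<'E'
from h import *
s=state();R=cv2.Rodrigues(np.array(s["tool_rot"]))[0];print(R.round(3),s["joints"].round(2))
p,d,m=snap("wrist","1");print(m["rvec"],m["tvec"])
E
```

```text
[[ 0.973  0.229 -0.   ]
 [ 0.229 -0.973  0.001]
 [-0.    -0.001 -1.   ]] [ 1.37  0.69 -0.19  1.57  0.16  0.9  -0.22]
[-2.27241631  1.80124204  0.26806053] [-625.90416969  -37.45691393  378.85142405]invalid input
invalid input
```

View pics/wrist1.png

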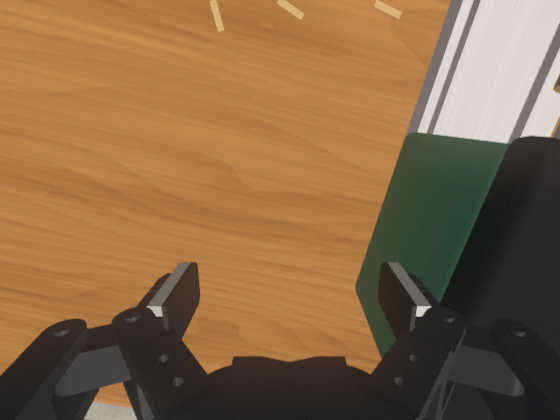

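The picture is unchanged from the start view, and the moves were refused. Every row probably needs all seven numbers.

```bash
python3 -m handwheel '[{"claw":55,"x":0.025,"y":0.036,"z":0.001,"wx":0,"wy":0,"wz":0.0635},{"claw":55,"x":0.025,"y":0.036,"z":0.001,"wx":0,"wy":0,"wz":0.0635},{"claw":55,"x":0.025,"y":0.036,"z":0,"wx":0,"wy":0,"wz":0.0635},{"claw":55,"x":0.025,"y":0.036,"z":0,"wx":0,"wy":0,"wz":0.0635},{"claw":55,"x":0.025,"y":0.036,"z":0,"wx":0,"wy":0,"wz":0.0635},{"claw":55,"x":0.025,"y":0.036,"z":0,"wx":0,"wy":0,"wz":0.0635},{"claw":55,"x":0.025,"y":0.036,"z":0,"wx":0,"wy":0,"wz":0.0635},{"claw":55,"x":0.025,"y":0.036,"z":0,"wx":0,"wy":0,"wz":0.0635},{"claw":55,"x":0.025,"y":0.036,"z":0,"wx":0,"wy":0,"wz":0.0635},{"claw":55,"x":0.025,"y":0.036,"z":0,"wx":0,"wy":0,"wz":0.0635},{"claw":55,"x":0.025,"y":0.036,"z":0,"wx":0,"wy":0,"wz":0.0635},{"claw":55,"x":0.025,"y":0.036,"z":0,"wx":0,"wy":0,"wz":0.0635},{"claw":55,"x":0.025,"y":0.036,"z":0,"wx":0,"wy":0,"wz":0.0635},{"claw":55,"x":0.025,"y":0.036,"z":0,"wx":0,"wy":0,"wz":0.0635},{"claw":55,"x":0.025,"y":0.036,"z":0,"wx":0,"wy":0,"wz":0.0635},{"claw":55,"x":0.025,"y":0.036,"z":0,"wx":0,"wy":0,"wz":0.0635},{"claw":55,"x":0.025,"y":0.036,"z":0,"wx":0,"wy":0,"wz":0.0635},{"claw":55,"x":0.025,"y":0.036,"z":0,"wx":0,"wy":0,"wz":0.0635},{"claw":55,"x":0.024,"y":0.036,"z":0,"wx":0,"wy":0,"wz":0.0635},{"claw":55,"x":0.024,"y":0.035,"z":0,"wx":0,"wy":0,"wz":0.0625}]' 40; python3 -m handwheel '[{"claw":55,"x":0,"y":0,"z":0,"wx":0,"wy":0,"wz":0},{"claw":55,"x":0,"y":0,"z":0,"wx":0,"wy":0,"wz":0}]'; python3 - <<'E'
from h import *
s=state();R=cv2.Rodrigues(np.array(s["tool_rot"]))[0];print(R.round(3),s["joints"].round(2))
p,d,m=snap("wrist","2")
E
```

```text
time_s: 2.2
tcp_pos: [641.7, 112.1, 233.1]
tool_rot: [-2.296, -2.144, 0.001]
force: [1.3, -0.6, 0.5]
finger_gap: 0.552
time_s: 2.4
tcp_pos: [640.8, 111.6, 232.7]
tool_rot: [-2.297, -2.143, 0.001]
force: [0.0, -1.5, 0.2]
finger_gap: 0.547
[[ 0.069  0.998 -0.001]
 [ 0.998 -0.069  0.   ]
 [ 0.    -0.001 -1.   ]] [ 0.    0.75 -0.48  1.47  0.38  1.01 -0.63]
```

View pics/wrist2.png

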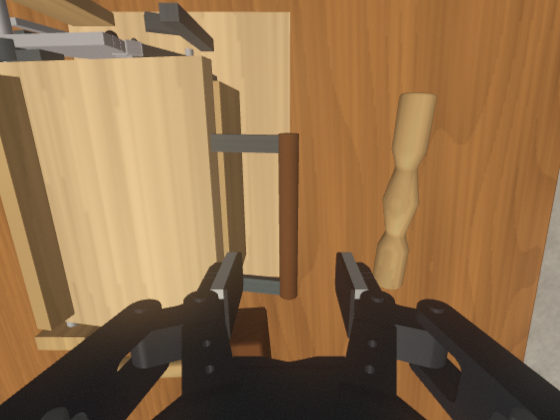

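The wrist view shows the bar running vertically at u≈289 (v 134–298), centred between the pads (u 240 and 340).

```bash
python3 - <<'E'
from h import *
m=optics.camera_model("wrist");d=np.load("pics/wrist2.npy")
for uv in [(289,140),(289,200),(289,292)]: print(pts(d,m,[uv]).round(1),rayz(m,*uv,164).round(1))
print("ends",rayz(m,289,134,164).round(1),rayz(m,289,299,164).round(1), "edges",rayz(m,280,200,164).round(1),rayz(m,298.5,200,164).round(1))
print("pads",pts(d,m,[(240,262),(340,262)]).round(1))
print("boardedge",pts(d,m,[(211,62),(211,120),(216,250),(208,120)]).round(1), "hinge pins",rayz(m,2,22,125).round(1),rayz(m,70,323,125).round(1), pts(d,m,[(70,323),(5,15)]).round(1))
E
```

```text
[[645.  166.7 169.7]] [645.  166.2 164. ]
[[642.1 126.  169.2]] [642.  124.6 164. ]
[[636.8  53.4 169.3]] [636.6  50.1 164. ]
ends [645.2 170.1 164. ] [636.2  43.9 164. ] edges [635.6 125.  164. ] [648.7 124.1 164. ]
pads [[617.4 115.7 239.6]
 [664.7 116.4 247.6]]
boardedge [[565.  243.9   6.5]
 [591.4 182.9 151.1]
 [583.2  87.6 158.9]
 [590.5 183.  155.8]] hinge pins [445.2 260.8 125. ] [422.7   7.  125. ] [[427.2  10.5 130. ]
 [449.2 264.8 125.4]]
```

```bash
python3 -m handwheel '[{"claw":55,"x":0,"y":-0.002,"z":-0.025,"wx":0,"wy":0,"wz":0},{"claw":55,"x":0,"y":0,"z":-0.025,"wx":0,"wy":0,"wz":0},{"claw":55,"x":0,"y":0,"z":-0.02,"wx":0,"wy":0,"wz":0},{"claw":55,"x":0,"y":0,"z":-0.015,"wx":0,"wy":0,"wz":0},{"claw":55,"x":0,"y":0,"z":-0.003,"wx":0,"wy":0,"wz":0},{"claw":55,"x":0,"y":0,"z":0,"wx":0,"wy":0,"wz":0}]' 40; python3 -m handwheel '[{"claw":0,"x":0,"y":0,"z":0,"wx":0,"wy":0,"wz":0},{"claw":0,"x":0,"y":0,"z":0,"wx":0,"wy":0,"wz":0},{"claw":0,"x":0,"y":0,"z":0,"wx":0,"wy":0,"wz":0},{"claw":0,"x":0,"y":0,"z":0,"wx":0,"wy":0,"wz":0},{"claw":0,"x":0,"y":0,"z":0,"wx":0,"wy":0,"wz":0},{"claw":0,"x":0,"y":0,"z":0,"wx":0,"wy":0,"wz":0},{"claw":0,"x":0,"y":0,"z":0,"wx":0,"wy":0,"wz":0},{"claw":0,"x":0,"y":0,"z":0,"wx":0,"wy":0,"wz":0}]'; python3 - <<'E'
from h import *
p,d,m=snap("wrist","3");p,d,m=snap("side","3");crop(p,185,90,345,235,5,"pics/sd3.png")
E
```

```text
time_s: 3.05
tcp_pos: [640.9, 107.8, 145.4]
tool_rot: [2.3, 2.14, -0.001]
force: [0.4, -0.3, -0.5]
finger_gap: 0.552
time_s: 3.85
tcp_pos: [640.5, 108.8, 145.4]
tool_rot: [-2.298, -2.141, 0.001]
force: [-5.3, 1.0, 4.3]
finger_gap: 0.148
```

View pics/sd3.png

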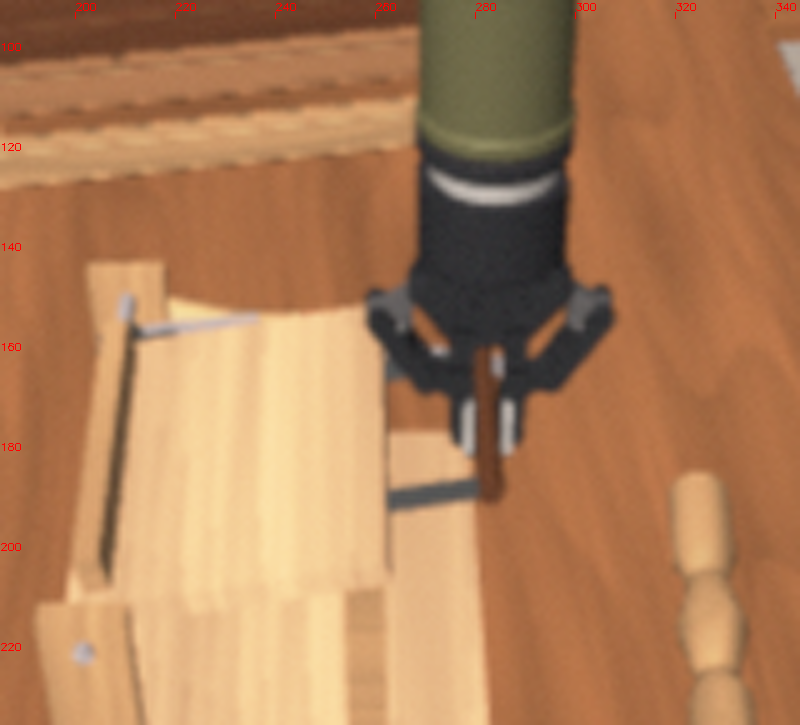

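View pics/wrist3.png

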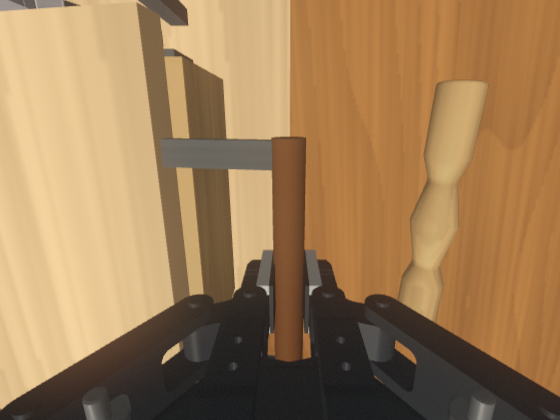

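```bash
python3 - <<'E'
import numpy as np
th=np.arange(.19,1.5,.05)
u=210*np.cos(th);z=210*np.sin(th)
for i in range(len(th)-1):
    d=u[i+1]-u[i];print(round(th[i+1],2),round(.9975*d/1000,4),round(-.071*d/1000,4),round((z[i+1]-z[i])/1000,4))
E
```

```text
0.24 -0.0022 0.0002 0.0103
0.29 -0.0027 0.0002 0.0101
0.34 -0.0032 0.0002 0.01
0.39 -0.0037 0.0003 0.0098
0.44 -0.0042 0.0003 0.0096
0.49 -0.0047 0.0003 0.0094
0.54 -0.0052 0.0004 0.0091
0.59 -0.0056 0.0004 0.0089
0.64 -0.006 0.0004 0.0086
0.69 -0.0065 0.0005 0.0083
0.74 -0.0069 0.0005 0.0079
0.79 -0.0073 0.0005 0.0076
0.84 -0.0076 0.0005 0.0072
0.89 -0.008 0.0006 0.0068
0.94 -0.0083 0.0006 0.0064
0.99 -0.0086 0.0006 0.006
1.04 -0.0089 0.0006 0.0055
1.09 -0.0092 0.0007 0.0051
1.14 -0.0094 0.0007 0.0046
1.19 -0.0096 0.0007 0.0041
1.24 -0.0098 0.0007 0.0037
1.29 -0.01 0.0007 0.0032
1.34 -0.0101 0.0007 0.0027
1.39 -0.0103 0.0007 0.0021
1.44 -0.0103 0.0007 0.0016
1.49 -0.0104 0.0007 0.0011
```

Up to 0.49 first, then check the forces.

```bash
python3 -m handwheel '[{"claw":0,"x":-0.0022,"y":0.0002,"z":0.0103,"wx":0,"wy":0,"wz":0},{"claw":0,"x":-0.0027,"y":0.0002,"z":0.0101,"wx":0,"wy":0,"wz":0},{"claw":0,"x":-0.0032,"y":0.0002,"z":0.01,"wx":0,"wy":0,"wz":0},{"claw":0,"x":-0.0037,"y":0.0003,"z":0.0098,"wx":0,"wy":0,"wz":0},{"claw":0,"x":-0.0042,"y":0.0003,"z":0.0096,"wx":0,"wy":0,"wz":0},{"claw":0,"x":-0.0047,"y":0.0003,"z":0.0094,"wx":0,"wy":0,"wz":0},{"claw":0,"x":0,"y":0,"z":0,"wx":0,"wy":0,"wz":0}]'; python3 - <<'E'
from h import *
p,d,m=snap("scene","4");crop(p,250,115,430,280,4,"pics/sc4.png");print(state()["tcp_pos"],state()["force"])
E
```

```text
time_s: 4.65
tcp_pos: [620.6, 110.2, 206.4]
tool_rot: [2.298, 2.14, 0.003]
force: [0.6, 1.7, -2.3]
finger_gap: 0.15
[620.93569889 110.18939453 205.74436929] [ 1.84286145  1.47413012 -2.46583175]
```

View pics/sc4.png

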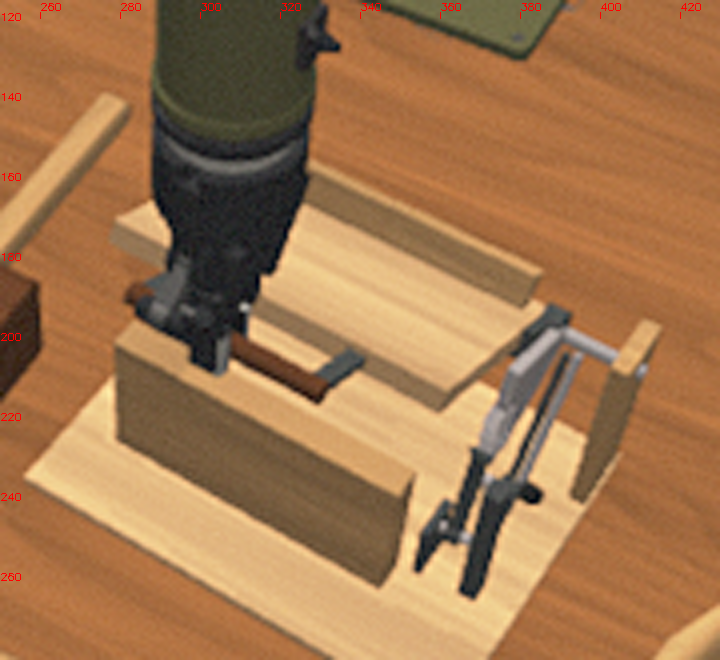

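The scene view shows the board rising with the bar in the grip. The pawl runs from (361,252) to (371,230), still leaning on the sector, and the dark pin is at (383,238). I'll go on to 0.84.

```bash
python3 -m handwheel '[{"claw":0,"x":-0.0052,"y":0.0004,"z":0.0091,"wx":0,"wy":0,"wz":0},{"claw":0,"x":-0.0056,"y":0.0004,"z":0.0089,"wx":0,"wy":0,"wz":0},{"claw":0,"x":-0.006,"y":0.0004,"z":0.0086,"wx":0,"wy":0,"wz":0},{"claw":0,"x":-0.0065,"y":0.0005,"z":0.0083,"wx":0,"wy":0,"wz":0},{"claw":0,"x":-0.0069,"y":0.0005,"z":0.0079,"wx":0,"wy":0,"wz":0},{"claw":0,"x":-0.0073,"y":0.0005,"z":0.0076,"wx":0,"wy":0,"wz":0},{"claw":0,"x":-0.0076,"y":0.0005,"z":0.0072,"wx":0,"wy":0,"wz":0},{"claw":0,"x":0,"y":0,"z":0,"wx":0,"wy":0,"wz":0},{"claw":0,"x":0,"y":0,"z":0,"wx":0,"wy":0,"wz":0}]'; python3 - <<'E'
from h import *
p,d,m=snap("scene","5");crop(p,250,95,430,260,4,"pics/sc5.png")
F=np.mean([state()["force"] for i in range(3)],0);print(F)
E
```

```text
time_s: 5.6
tcp_pos: [578.7, 113.3, 264.8]
tool_rot: [2.296, 2.136, 0.012]
force: [8.2, 0.4, 3.7]
finger_gap: 0.146
[7.21050301 0.13792707 4.48561913]
```

View pics/sc5.png

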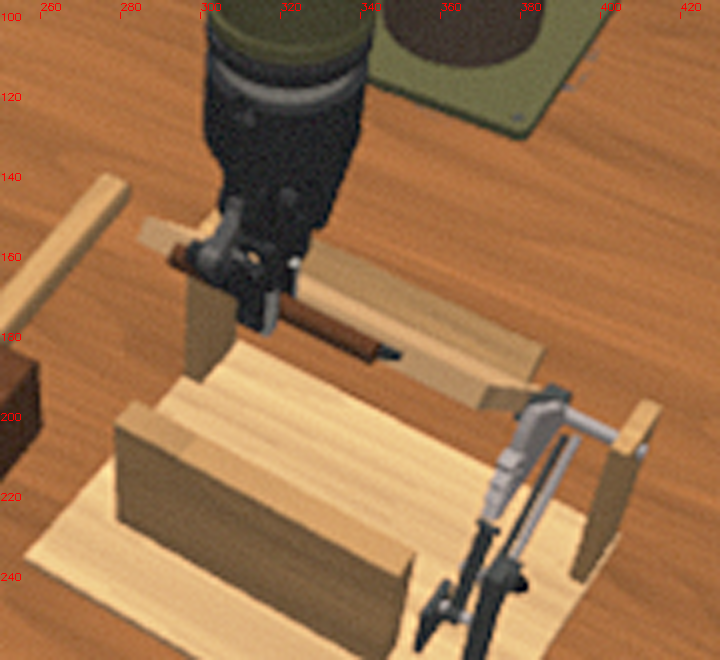

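```bash
cat > f.py <<'E'
from h import *
def rep(n=6):
    # force averaged via repeated state; frame decomposition
    s=state();P=s["tcp_pos"];F=s["force"]
    zb=P[2]+18.7-125; ub=(P[0]-435.2)*.9975+(P[1]-122.8)*-.071
    th=np.arctan2(zb,ub);fu=F[0]*.9975-F[1]*.071
    print("t%.2f th %.3f r %.1f  Frad %.1f Ftan(resist) %.1f"%(s["time_s"],th,np.hypot(zb,ub),fu*np.cos(th)+F[2]*np.sin(th),fu*np.sin(th)-F[2]*np.cos(th)),P.round(1),F.round(1))
rep()
E
python3 f.py
python3 -m handwheel '[{"claw":0,"x":-0.003,"y":0.0003,"z":0.0044,"wx":0,"wy":0,"wz":0},{"claw":0,"x":-0.0035,"y":0.0003,"z":0.0038,"wx":0,"wy":0,"wz":0},{"claw":0,"x":0,"y":0,"z":0,"wx":0,"wy":0,"wz":0},{"claw":0,"x":0,"y":0,"z":0,"wx":0,"wy":0,"wz":0}]'; python3 f.py
```

```text
t5.65 th 0.833 r 214.0  Frad 8.2 Ftan(resist) 2.3 [578.8 113.2 264.6] [7.2 0.1 4.5]
time_s: 6.05
tcp_pos: [571.1, 113.8, 272.1]
tool_rot: [2.298, 2.138, 0.008]
force: [6.6, 0.2, 4.5]
finger_gap: 0.147
t6.05 th 0.883 r 214.6  Frad 7.6 Ftan(resist) 2.2 [571.1 113.8 272.1] [6.6 0.2 4.5]
```

```bash

python3 -m handwheel '[{"claw":0,"x":-0.002,"y":0.0002,"z":0.0038,"wx":0,"wy":0,"wz":0},{"claw":0,"x":-0.0028,"y":0.0002,"z":0.0032,"wx":0,"wy":0,"wz":0},{"claw":0,"x":0,"y":0,"z":0,"wx":0,"wy":0,"wz":0},{"claw":0,"x":0,"y":0,"z":0,"wx":0,"wy":0,"wz":0}]'; python3 f.py
```

```text
time_s: 6.45
tcp_pos: [564.5, 114.2, 277.8]
tool_rot: [2.298, 2.14, 0.002]
force: [5.3, 0.6, 2.0]
finger_gap: 0.146
t6.45 th 0.924 r 215.0  Frad 4.7 Ftan(resist) 3.0 [564.5 114.2 277.8] [5.3 0.6 2. ]
```

```bash

python3 -m handwheel '[{"claw":0,"x":-0.0032,"y":0.0002,"z":0.0027,"wx":0,"wy":0,"wz":0},{"claw":0,"x":-0.0032,"y":0.0002,"z":0.0027,"wx":0,"wy":0,"wz":0},{"claw":0,"x":0,"y":0,"z":0,"wx":0,"wy":0,"wz":0},{"claw":0,"x":0,"y":0,"z":0,"wx":0,"wy":0,"wz":0}]'; python3 f.py
python3 -m handwheel '[{"claw":0,"x":-0.0034,"y":0.0002,"z":0.0025,"wx":0,"wy":0,"wz":0},{"claw":0,"x":-0.0034,"y":0.0002,"z":0.0025,"wx":0,"wy":0,"wz":0},{"claw":0,"x":0,"y":0,"z":0,"wx":0,"wy":0,"wz":0},{"claw":0,"x":0,"y":0,"z":0,"wx":0,"wy":0,"wz":0}]'; python3 f.py
```

```text
time_s: 6.85
tcp_pos: [558.1, 114.7, 283.0]
tool_rot: [2.299, 2.141, 0.002]
force: [4.9, 0.3, 2.5]
finger_gap: 0.148
t6.85 th 0.962 r 215.3  Frad 4.8 Ftan(resist) 2.6 [558.1 114.7 283. ] [4.9 0.3 2.5]
time_s: 7.25
tcp_pos: [551.4, 115.2, 287.9]
tool_rot: [2.299, 2.141, 0.002]
force: [5.7, 1.2, 2.5]
finger_gap: 0.142
t7.25 th 1.001 r 215.7  Frad 5.2 Ftan(resist) 3.4 [551.4 115.2 287.9] [5.7 1.2 2.5]
```

```bash

python3 -m handwheel '[{"claw":0,"x":-0.0035,"y":0.0002,"z":0.0024,"wx":0,"wy":0,"wz":0},{"claw":0,"x":-0.0035,"y":0.0002,"z":0.0024,"wx":0,"wy":0,"wz":0},{"claw":0,"x":0,"y":0,"z":0,"wx":0,"wy":0,"wz":0},{"claw":0,"x":0,"y":0,"z":0,"wx":0,"wy":0,"wz":0}]'; python3 f.py
python3 -m handwheel '[{"claw":0,"x":-0.0036,"y":0.0002,"z":0.0023,"wx":0,"wy":0,"wz":0},{"claw":0,"x":0,"y":0,"z":0,"wx":0,"wy":0,"wz":0},{"claw":0,"x":0,"y":0,"z":0,"wx":0,"wy":0,"wz":0}]'; python3 f.py
```

```text
time_s: 7.65
tcp_pos: [544.4, 115.7, 292.7]
tool_rot: [2.299, 2.141, 0.002]
force: [5.9, 0.5, 3.4]
finger_gap: 0.143
t7.65 th 1.040 r 216.2  Frad 5.9 Ftan(resist) 3.3 [544.4 115.7 292.7] [5.9 0.5 3.4]
time_s: 7.95
tcp_pos: [540.8, 115.9, 295.1]
tool_rot: [2.299, 2.141, 0.002]
force: [5.5, 1.0, 4.7]
finger_gap: 0.149
t7.95 th 1.060 r 216.4  Frad 6.8 Ftan(resist) 2.5 [540.8 115.9 295.1] [5.5 1.  4.7]
```

```bash

python3 -m handwheel '[{"claw":0,"x":-0.0035,"y":0.0003,"z":0.0028,"wx":0,"wy":0,"wz":0},{"claw":0,"x":-0.0035,"y":0.0002,"z":0.0023,"wx":0,"wy":0,"wz":0},{"claw":0,"x":0,"y":0,"z":0,"wx":0,"wy":0,"wz":0},{"claw":0,"x":0,"y":0,"z":0,"wx":0,"wy":0,"wz":0}]'; python3 f.py
python3 -m handwheel '[{"claw":0,"x":-0.0036,"y":0.0002,"z":0.0022,"wx":0,"wy":0,"wz":0},{"claw":0,"x":0,"y":0,"z":0,"wx":0,"wy":0,"wz":0},{"claw":0,"x":0,"y":0,"z":0,"wx":0,"wy":0,"wz":0}]'; python3 f.py
```

```text
time_s: 8.35
tcp_pos: [533.7, 116.5, 299.4]
tool_rot: [-2.299, -2.141, -0.001]
force: [6.8, 2.2, -0.3]
finger_gap: 0.142
t8.35 th 1.098 r 216.8  Frad 2.7 Ftan(resist) 6.0 [533.7 116.5 299.4] [ 6.8  2.2 -0.3]
time_s: 8.65
tcp_pos: [530.3, 116.7, 301.3]
tool_rot: [-2.299, -2.141, -0.002]
force: [6.7, 1.8, -3.0]
finger_gap: 0.144
t8.65 th 1.116 r 217.1  Frad 0.2 Ftan(resist) 7.2 [530.3 116.7 301.3] [ 6.7  1.8 -3. ]
```

```bash
python3 - <<'E'
from h import *
p,d,m=snap("scene","6");crop(p,330,175,430,275,6,"pics/sc6.png")
E
```

```text
(no output)
```

View pics/sc6.png

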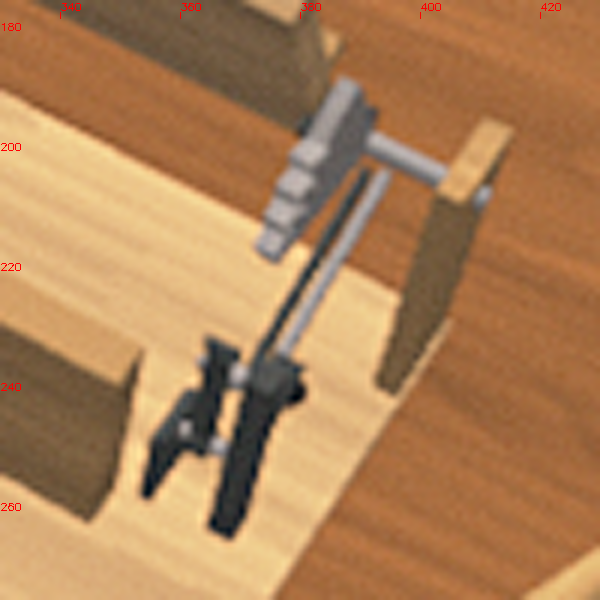

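Contact has begun at about 1.08: tangential force has gone from 2.5 N to 7.2 N. In the picture the pawl tip is at (366,233) beside the pin at (369,239), upright but not thrown. I'll continue in small steps.

```bash

python3 -m handwheel '[{"claw":0,"x":-0.0018,"y":0.0001,"z":0.001,"wx":0,"wy":0,"wz":0},{"claw":0,"x":0,"y":0,"z":0,"wx":0,"wy":0,"wz":0},{"claw":0,"x":0,"y":0,"z":0,"wx":0,"wy":0,"wz":0}]'; python3 f.py
python3 -m handwheel '[{"claw":0,"x":-0.0018,"y":0.0001,"z":0.001,"wx":0,"wy":0,"wz":0},{"claw":0,"x":0,"y":0,"z":0,"wx":0,"wy":0,"wz":0},{"claw":0,"x":0,"y":0,"z":0,"wx":0,"wy":0,"wz":0}]'; python3 f.py;  python3 - <<'E'
from h import *
p,d,m=snap("scene","7");crop(p,330,175,430,275,6,"pics/sc7.png")
E
```

```text
time_s: 9.0
tcp_pos: [528.8, 116.8, 302.2]
tool_rot: [-2.299, -2.141, -0.003]
force: [8.3, 2.6, -4.8]
finger_gap: 0.145
t9.00 th 1.124 r 217.1  Frad -0.8 Ftan(resist) 9.4 [528.8 116.8 302.2] [ 8.3  2.6 -4.8]
time_s: 9.3
tcp_pos: [527.2, 116.9, 302.9]
tool_rot: [-2.299, -2.141, -0.003]
force: [9.0, 3.1, -5.9]
finger_gap: 0.142
t9.30 th 1.132 r 217.2  Frad -1.7 Ftan(resist) 10.4 [527.2 116.9 302.9] [ 9.   3.1 -5.9]
```

View pics/sc7.png

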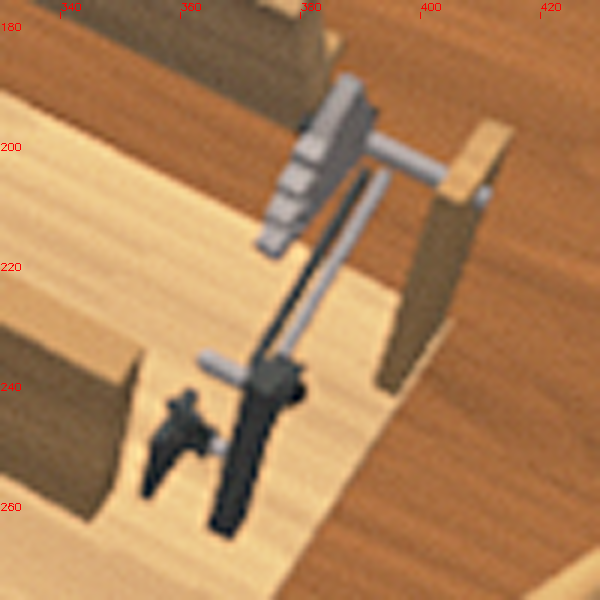

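The pawl has left the pin: its tip is now around (361,242), falling towards frame +x. I'll hold and confirm.

```bash

python3 -m handwheel '[{"claw":0,"x":0,"y":0,"z":0,"wx":0,"wy":0,"wz":0},{"claw":0,"x":0,"y":0,"z":0,"wx":0,"wy":0,"wz":0},{"claw":0,"x":0,"y":0,"z":0,"wx":0,"wy":0,"wz":0},{"claw":0,"x":0,"y":0,"z":0,"wx":0,"wy":0,"wz":0}]'; python3 f.py;  python3 - <<'E'
from h import *
p,d,m=snap("scene","8");crop(p,330,175,430,275,6,"pics/sc8.png")
E
```

```text
time_s: 9.75
tcp_pos: [527.3, 117.0, 302.9]
tool_rot: [-2.299, -2.141, -0.003]
force: [9.4, 2.5, -6.3]
finger_gap: 0.147
t9.75 th 1.132 r 217.2  Frad -1.9 Ftan(resist) 11.0 [527.3 117.  302.9] [ 9.4  2.5 -6.3]
```

View pics/sc8.png

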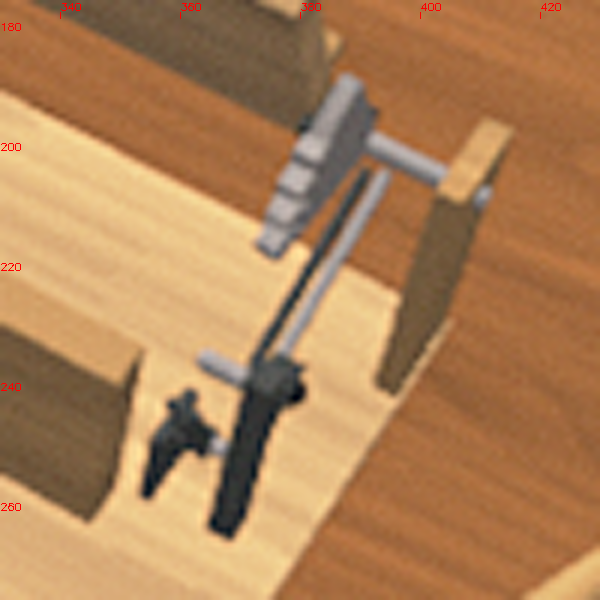

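The pawl lies at rest the other way: its tip at (361,242) and foot at (354,258), clear of the sector. I'll lower back along the same path.

```bash

python3 -m handwheel '[{"claw":0,"x":0.0018,"y":-0.0001,"z":-0.001,"wx":0,"wy":0,"wz":0},{"claw":0,"x":0.0018,"y":-0.0001,"z":-0.001,"wx":0,"wy":0,"wz":0},{"claw":0,"x":0.0036,"y":-0.0002,"z":-0.0022,"wx":0,"wy":0,"wz":0},{"claw":0,"x":0.0035,"y":-0.0002,"z":-0.0023,"wx":0,"wy":0,"wz":0},{"claw":0,"x":0.0035,"y":-0.0003,"z":-0.0028,"wx":0,"wy":0,"wz":0},{"claw":0,"x":0.0036,"y":-0.0002,"z":-0.0023,"wx":0,"wy":0,"wz":0},{"claw":0,"x":0.0035,"y":-0.0002,"z":-0.0024,"wx":0,"wy":0,"wz":0},{"claw":0,"x":0.0035,"y":-0.0002,"z":-0.0024,"wx":0,"wy":0,"wz":0},{"claw":0,"x":0.0034,"y":-0.0002,"z":-0.0025,"wx":0,"wy":0,"wz":0},{"claw":0,"x":0.0034,"y":-0.0002,"z":-0.0025,"wx":0,"wy":0,"wz":0},{"claw":0,"x":0.0032,"y":-0.0002,"z":-0.0027,"wx":0,"wy":0,"wz":0},{"claw":0,"x":0.0032,"y":-0.0002,"z":-0.0027,"wx":0,"wy":0,"wz":0},{"claw":0,"x":0.0028,"y":-0.0002,"z":-0.0032,"wx":0,"wy":0,"wz":0},{"claw":0,"x":0.002,"y":-0.0002,"z":-0.0038,"wx":0,"wy":0,"wz":0},{"claw":0,"x":0.0035,"y":-0.0003,"z":-0.0038,"wx":0,"wy":0,"wz":0},{"claw":0,"x":0.003,"y":-0.0003,"z":-0.0044,"wx":0,"wy":0,"wz":0},{"claw":0,"x":0,"y":0,"z":0,"wx":0,"wy":0,"wz":0},{"claw":0,"x":0,"y":0,"z":0,"wx":0,"wy":0,"wz":0}]'; python3 f.py
```

```text
time_s: 11.6
tcp_pos: [579.5, 113.2, 264.2]
tool_rot: [2.297, 2.136, 0.012]
force: [10.0, -0.7, 9.9]
finger_gap: 0.141
t11.60 th 0.829 r 214.1  Frad 14.1 Ftan(resist) 0.7 [579.5 113.2 264.2] [10.  -0.7  9.9]
```

```bash

python3 -m handwheel '[{"claw":0,"x":0.0086,"y":-0.0005,"z":-0.0062,"wx":0,"wy":0,"wz":0},{"claw":0,"x":0.0083,"y":-0.0005,"z":-0.0066,"wx":0,"wy":0,"wz":0},{"claw":0,"x":0.0075,"y":-0.0005,"z":-0.0072,"wx":0,"wy":0,"wz":0},{"claw":0,"x":0.0065,"y":-0.0005,"z":-0.0083,"wx":0,"wy":0,"wz":0},{"claw":0,"x":0.006,"y":-0.0004,"z":-0.0086,"wx":0,"wy":0,"wz":0},{"claw":0,"x":0,"y":0,"z":0,"wx":0,"wy":0,"wz":0},{"claw":0,"x":0,"y":0,"z":0,"wx":0,"wy":0,"wz":0}]'; python3 f.py; python3 - <<'E'
from h import *
p,d,m=snap("scene","9");crop(p,250,115,430,280,4,"pics/sc9.png")
E
```

```text
time_s: 12.3
tcp_pos: [611.1, 110.9, 223.8]
tool_rot: [-2.297, -2.141, 0.004]
force: [1.9, 1.4, -0.9]
finger_gap: 0.145
t12.30 th 0.588 r 211.9  Frad 1.0 Ftan(resist) 1.7 [611.1 110.9 223.8] [ 1.9  1.4 -0.9]
```

View pics/sc9.png

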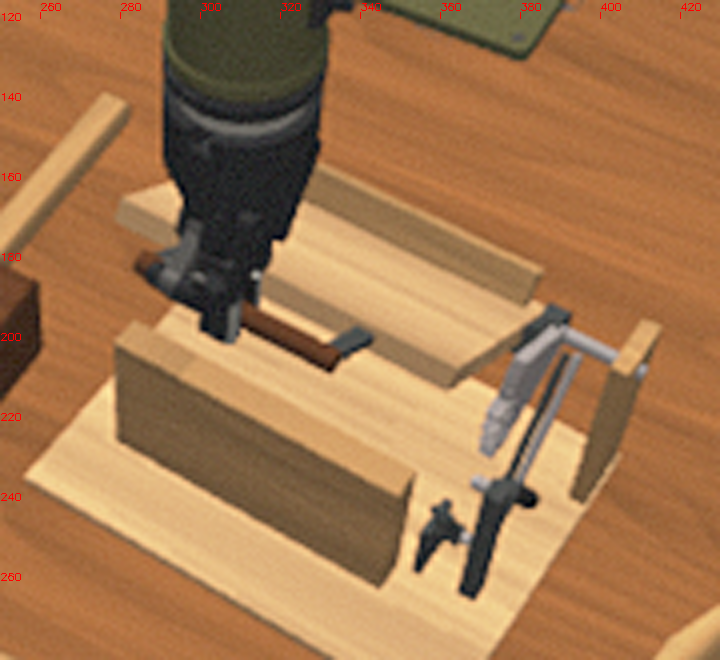

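The board is at about 0.59, below the top notch, and the pawl is still clear at (358,248). I'll continue to about 0.19.

```bash

python3 -m handwheel '[{"claw":0,"x":0.0056,"y":-0.0004,"z":-0.0089,"wx":0,"wy":0,"wz":0},{"claw":0,"x":0.0052,"y":-0.0004,"z":-0.0091,"wx":0,"wy":0,"wz":0},{"claw":0,"x":0.0047,"y":-0.0003,"z":-0.0094,"wx":0,"wy":0,"wz":0},{"claw":0,"x":0.0042,"y":-0.0003,"z":-0.0096,"wx":0,"wy":0,"wz":0},{"claw":0,"x":0.0037,"y":-0.0003,"z":-0.0098,"wx":0,"wy":0,"wz":0},{"claw":0,"x":0.0032,"y":-0.0002,"z":-0.01,"wx":0,"wy":0,"wz":0},{"claw":0,"x":0.0027,"y":-0.0002,"z":-0.0101,"wx":0,"wy":0,"wz":0},{"claw":0,"x":0,"y":0,"z":0,"wx":0,"wy":0,"wz":0},{"claw":0,"x":0,"y":0,"z":0,"wx":0,"wy":0,"wz":0}]'; python3 f.py
```

```text
time_s: 13.25
tcp_pos: [639.2, 108.8, 156.7]
tool_rot: [-2.296, -2.14, 0.007]
force: [-7.5, 2.2, -4.1]
finger_gap: 0.143
t13.25 th 0.241 r 210.6  Frad -8.4 Ftan(resist) 2.2 [639.2 108.8 156.7] [-7.5  2.2 -4.1]
```

```bash

python3 -m handwheel '[{"claw":0,"x":0.0005,"y":-0.0001,"z":-0.007,"wx":0,"wy":0,"wz":0},{"claw":0,"x":0.0005,"y":-0.0001,"z":-0.007,"wx":0,"wy":0,"wz":0},{"claw":0,"x":0.001,"y":-0.0001,"z":-0.007,"wx":0,"wy":0,"wz":0},{"claw":0,"x":0.0006,"y":0,"z":-0.006,"wx":0,"wy":0,"wz":0},{"claw":0,"x":0.0005,"y":0,"z":-0.006,"wx":0,"wy":0,"wz":0},{"claw":0,"x":0.0003,"y":0,"z":-0.005,"wx":0,"wy":0,"wz":0},{"claw":0,"x":0,"y":0,"z":0,"wx":0,"wy":0,"wz":0},{"claw":0,"x":0,"y":0,"z":0,"wx":0,"wy":0,"wz":0}]'; python3 f.py
```

```text
time_s: 14.05
tcp_pos: [643.5, 108.5, 119.7]
tool_rot: [-2.297, -2.141, 0.004]
force: [-5.5, 2.8, -1.2]
finger_gap: 0.143
t14.05 th 0.064 r 209.3  Frad -5.8 Ftan(resist) 0.8 [643.5 108.5 119.7] [-5.5  2.8 -1.2]
```

```bash

python3 -m handwheel '[{"claw":0,"x":-0.0005,"y":0,"z":-0.004,"wx":0,"wy":0,"wz":0},{"claw":0,"x":-0.0005,"y":0,"z":-0.004,"wx":0,"wy":0,"wz":0},{"claw":0,"x":0,"y":0,"z":-0.002,"wx":0,"wy":0,"wz":0},{"claw":0,"x":0,"y":0,"z":0,"wx":0,"wy":0,"wz":0},{"claw":0,"x":0,"y":0,"z":0,"wx":0,"wy":0,"wz":0}]'; python3 f.py
python3 -m handwheel '[{"claw":0,"x":0,"y":0,"z":-0.002,"wx":0,"wy":0,"wz":0},{"claw":0,"x":0,"y":0,"z":-0.001,"wx":0,"wy":0,"wz":0},{"claw":0,"x":0,"y":0,"z":0,"wx":0,"wy":0,"wz":0}]'; python3 f.py
 python3 - <<'E'
from h import *
p,d,m=snap("scene","10");crop(p,250,135,430,300,4,"pics/sc10.png")
E
```

```text
time_s: 14.55
tcp_pos: [643.7, 108.5, 114.3]
tool_rot: [2.298, 2.14, 0.0]
force: [-12.3, -0.5, 23.6]
finger_gap: 0.143
t14.55 th 0.038 r 209.2  Frad -11.3 Ftan(resist) -24.1 [643.7 108.5 114.3] [-12.3  -0.5  23.6]
time_s: 14.85
tcp_pos: [643.8, 108.6, 114.0]
tool_rot: [2.297, 2.139, 0.001]
force: [-18.1, -3.8, 41.0]
finger_gap: 0.145
t14.85 th 0.037 r 209.2  Frad -16.3 Ftan(resist) -41.7 [643.8 108.6 114. ] [-18.1  -3.8  41. ]
```

View pics/sc10.png

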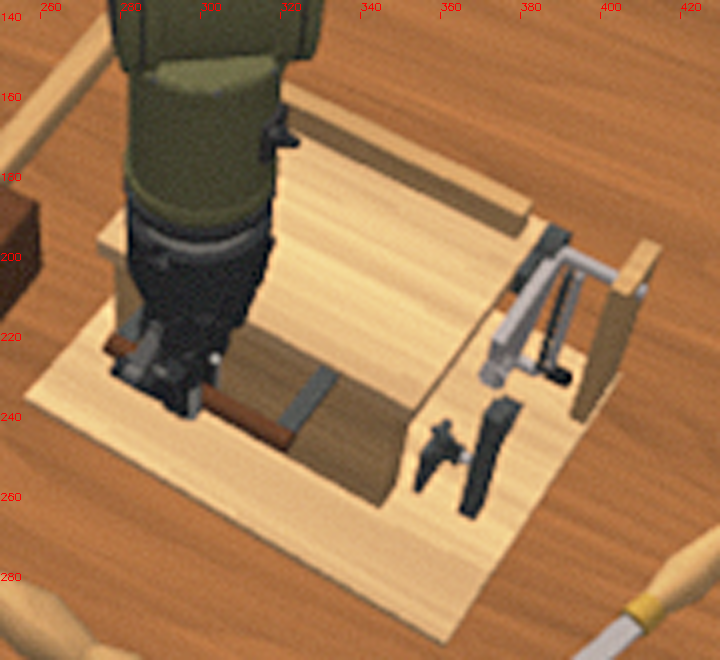

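The board edge now sits on the front wall at (352,237), with the pawl clear. I'm pressing it down slightly, so I'll relieve that, then release.

```bash

python3 -m handwheel '[{"claw":0,"x":-0.001,"y":0,"z":0.003,"wx":0,"wy":0,"wz":0},{"claw":0,"x":-0.001,"y":0,"z":0.002,"wx":0,"wy":0,"wz":0},{"claw":0,"x":0,"y":0,"z":0,"wx":0,"wy":0,"wz":0},{"claw":0,"x":0,"y":0,"z":0,"wx":0,"wy":0,"wz":0}]'; python3 f.py
```

```text
time_s: 15.3
tcp_pos: [643.7, 108.6, 114.5]
tool_rot: [2.297, 2.139, 0.005]
force: [-4.5, 1.6, 12.8]
finger_gap: 0.145
t15.30 th 0.039 r 209.1  Frad -4.1 Ftan(resist) -12.9 [643.7 108.6 114.5] [-4.5  1.6 12.8]
```

```bash

python3 -m handwheel '[{"claw":0,"x":-0.0005,"y":0,"z":0.0015,"wx":0,"wy":0,"wz":0},{"claw":0,"x":0,"y":0,"z":0,"wx":0,"wy":0,"wz":0}]'; python3 f.py
python3 -m handwheel '[{"claw":25,"x":0,"y":0,"z":0,"wx":0,"wy":0,"wz":0},{"claw":35,"x":0,"y":0,"z":0,"wx":0,"wy":0,"wz":0},{"claw":50,"x":0,"y":0,"z":0,"wx":0,"wy":0,"wz":0},{"claw":50,"x":0,"y":0,"z":0,"wx":0,"wy":0,"wz":0},{"claw":50,"x":0,"y":0,"z":0,"wx":0,"wy":0,"wz":0}]'; python3 f.py
 python3 - <<'E'
from h import *
p,d,m=snap("wrist","11")
E
```

```text
time_s: 15.5
tcp_pos: [643.6, 108.5, 114.7]
tool_rot: [2.297, 2.139, 0.006]
force: [0.4, 1.1, 3.8]
finger_gap: 0.142
t15.50 th 0.040 r 209.1  Frad 0.4 Ftan(resist) -3.8 [643.6 108.5 114.7] [0.4 1.1 3.8]
time_s: 16.0
tcp_pos: [641.2, 108.2, 113.6]
tool_rot: [2.299, 2.141, -0.001]
force: [-0.5, -0.6, -0.5]
finger_gap: 0.504
t16.00 th 0.035 r 206.7  Frad -0.5 Ftan(resist) 0.4 [641.2 108.2 113.6] [-0.5 -0.6 -0.5]
```

View pics/wrist11.png

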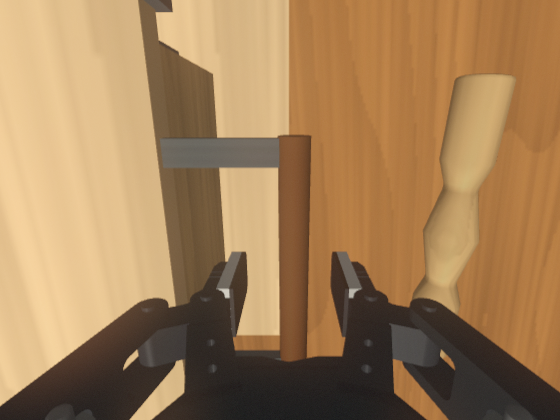

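The fingers are open, with the bar free at u≈294 between the pads at u 240 and 345. Backing straight up.

```bash

python3 -m handwheel '[{"claw":50,"x":0.001,"y":0,"z":0.01,"wx":0,"wy":0,"wz":0},{"claw":50,"x":0.001,"y":0,"z":0.015,"wx":0,"wy":0,"wz":0},{"claw":50,"x":0,"y":0,"z":0.025,"wx":0,"wy":0,"wz":0},{"claw":50,"x":0,"y":0,"z":0.03,"wx":0,"wy":0,"wz":0},{"claw":50,"x":0,"y":0,"z":0.03,"wx":0,"wy":0,"wz":0},{"claw":50,"x":0,"y":0,"z":0.02,"wx":0,"wy":0,"wz":0},{"claw":50,"x":0,"y":0,"z":0,"wx":0,"wy":0,"wz":0},{"claw":50,"x":0,"y":0,"z":0,"wx":0,"wy":0,"wz":0}]'; python3 f.py
 python3 - <<'E'
from h import *
p,d,m=snap("wrist","12")
print("bar",[pts(d,m,[(289+k,v)]).round(1)[0] for k in(-2,2) for v in (160,210,250)])
p,d,m=snap("scene","12");crop(p,250,135,430,300,4,"pics/sc12.png")
print("board top",pts(d,m,[(345,225),(360,205),(325,180)]).round(1),"byst",p[0,0])
a=cv2.imread("pics/scene0.png").astype(int)
df=np.abs(a-p.astype(int)).max(2)>40
for n,(x0,y0,x1,y1) in dict(gouge=(370,248,460,325),mallet=(205,135,262,215),spindle=(215,258,305,328)).items(): print(n,df[y0:y1,x0:x1].sum())
E
```

```text
time_s: 16.85
tcp_pos: [643.5, 108.5, 244.9]
tool_rot: [2.298, 2.141, 0.002]
force: [-0.2, -0.5, -0.5]
finger_gap: 0.494
t16.85 th 0.586 r 250.6  Frad -0.4 Ftan(resist) 0.3 [643.5 108.5 244.9] [-0.2 -0.5 -0.5]
bar [array([645.2, 145.7, 131.8]), array([642. , 102.5, 132.1]), array([639.2,  64.4, 131.4]), array([648.5, 145.3, 131. ]), array([645.5, 102.1, 131.5]), array([642.9,  64.4, 131.8])]
board top [[579.2 196.1 134.9]
 [508.4 201.  134.2]
 [480.2  93.2 133.5]] byst [ 46  63 112]
gouge 0
mallet 0
spindle 0
```

View pics/sc12.png

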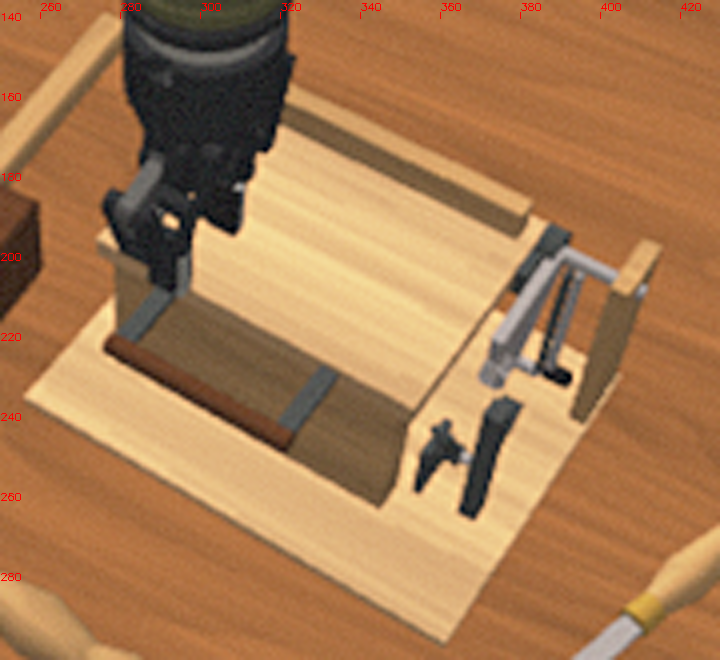

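View pics/wrist12.png

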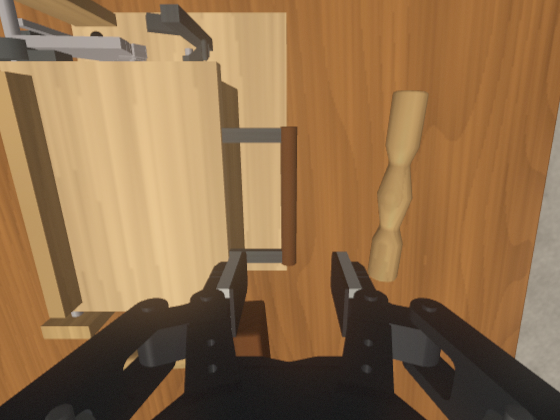

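The bar top is at z≈131.6, so its centre is at about 124.6, level with the hinge. The board's top face is level within 1.5 mm over 100 mm. The bystanders are unchanged and the gripper is clear.

```bash
python3 -c "
from bench import order; print(order.close_job())"
```

```text
the job is handed in; nothing more can be done
None
```

The board lies flat on its frame with the gripper well clear, and I handed the job in at about 17 s.

**What I did:** I took the board by its bar and raised it through the notches to the springy stop, which it met at about 1.08 rad. I then eased it on until the pawl was thrown over. The extra pull at the bar was then about 8–9 N. The pictures show the pawl fallen over and clear of the teeth. I lowered the board in hand at 0.5 rad/s or less, and slower near the bottom, then opened the fingers and backed straight up.

**Last checks:**
- **Bar:** its centre is at about 124.6 mm, against the 125 mm hinge height.
- **Board:** its top face is level to within about 1.5 mm, with the free edge reading higher. That is about 0.01–0.02 rad over the spread of the points I measured, inside the 0.03 rad limit.
- **Bystanders:** no image change around the gouge, the mallet or the spindle.
- **Tool force:** about zero.

**What did not go to plan:**
- My first move was refused because its rows lacked some of the numbers.
- The bar slid a few mm in the pads during the lift, so I reached flat earlier than I expected. I pressed the board onto the frame with up to about 41 N through the fingers before easing off. The 40 N limit is stated for the arm and the gripper's body, and I believe only the fingers were pressing, but no verdict is reported.

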